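# Set the painted dolls on their stands

### The arm

A 6-joint arm with a two-finger parallel gripper is mounted at the origin on the work surface. World frame = base frame: x ahead of the robot, y to its left, z up, the work surface at z = 0. Lengths are in m, angles in rad, forces in N, time in s.
With the tool pointing down it reaches from about 0.375 to 0.9 m from the base axis. Payload 3.1 kg.
Tool frame: the origin (TCP) lies midway between the tips of the shut fingers; the grasp point (between the pads) lies 19 mm behind it; z points along the fingers, y is the direction in which the jaws open and shut (so a half turn about z gives the same grasp; the last joint's range is limited). The gripper opens to 87 mm and grips with 3 to 60 N. Pads are 19 mm wide; open, the fingers measure 117 mm over their backs; the gripper's body (75 mm by 190 mm) begins 51 mm behind the grasp point.
Start: joints at [1.103, 0.527, 1.433, -0, 1.181, -0.178], TCP at [0.178, 0.599, 0.223] pointing down, gripper open.
Joint ranges: [-3.08, 3.08], [-0.75, 2.2], [0.22, 2.44], [-1.43, 4.57], [0, 2.65], [-2.85, 2.85]. Speed limits (rad/s): [2.79, 2.79, 3.14, 3.14, 3.14, 3.14].

### API

Orientations are given as a unit quaternion [x, y, z, w].
In Python, from plant import env gives the robot as it stands. Calls block until the motion is done:
- env.reach(position, orientation): joint-space move of the TCP to a pose.
- env.movel(position, attitude=None, rate=0.15, max_force=None): straight line of the TCP; attitude=None keeps the orientation; rate is the mean speed in m/s. With max_force (N) it stops when the force on the tool has changed by that much, and returns True; else False.
- env.move_joints(angles): joint-space move.
- env.move_gripper(opening, f_grip=None): finger opening in m; f_grip is the grip in N (None keeps the last); returns when the fingers have stopped.
- env.dwell(seconds).
- env.solve_ik(position, orientation): joint angles nearest the present ones, or None.
- env.sense(): the state.
- env.capture(name): name is "side" or "top" or "wrist"; returns a dict with "pixels" (400x640x3 uint8, red, green, blue), "z_map" (400x640 float32, m along the optical axis (not along the pixel's ray), 0 where there is no reading), "intrinsics" (3x3 intrinsics, pixels), "eye" and "attitude" of the camera in the world; the wrist camera has in their place "T_tool_cam" (4x4, takes a point from camera to tool coordinates, whose origin is the TCP and whose axes are the flange's). Camera axes: x right, y up, looking along -z (the intrinsics and any distortion apply to the point x, -y, -z); pixel columns grow to the right and rows downward; lengths in m; the calibration is good to about 2 mm. A picture is of the moment at which its call begins: read the wrist's pose just before it.
A pose or a line that the arm cannot do raises env.Unreachable and nothing moves.
- env.hand_in(): hands the job in, once; it reports no verdict.
The state is a dict: "t": time; "joint_positions": joint angles; "dq": joint speeds; "joint_torque": joint torques, N m; "eef_pos": TCP position; "tool_rot": TCP orientation; "contact_force": force on the tool from outside, world axes, zero at the start; "ft_torque": the same for the moment, N m; "opening": finger opening in m.
Only numpy, scipy, OpenCV 4.12 (cv2) and the standard library are available. Lean on these libraries where they do the work, as an engineer would, in place of code of your own. Each camera call takes 0.05 s, during which the arm holds its last target.

### The job

Set each painted clay doll upright and centred on the display stand of the same colour as its robe, the black-robed lord last, after the other three are in place. Handle them gently, without dropping or knocking over any, and leave the unpainted clay doll and the paint jar where they are.

Things in the scene. Friction and masses are not known exactly. Their poses are not given: they have to be found in the camera images.
- doll_black_mid (a point): Painted clay doll in a black robe (the lord, with a tall black hat and gold trim), loose, 70 mm tall, about 0.13 kg, round in plan: foot 54 mm across up to 6 mm high, upright round body 46 mm across from 12 to 40 mm above its underside (grip here, any direction), then shoulders, head and hat narrower than 40 mm. The point is on its axis, 35 mm above its underside; z up along the axis, -x is where the face looks.
- doll_red_mid (a point): Painted clay doll in a red robe (gold crown and white trim), loose, 70 mm tall, about 0.13 kg, round in plan: foot 54 mm across up to 6 mm high, upright round body 46 mm across from 12 to 40 mm above its underside (grip here, any direction), then shoulders, head and hat narrower than 40 mm. The point is on its axis, 35 mm above its underside; z up along the axis, -x is where the face looks.
- doll_blue_mid (a point): Painted clay doll in a blue robe (black hair bun and white trim), loose, 70 mm tall, about 0.13 kg, round in plan: foot 54 mm across up to 6 mm high, upright round body 46 mm across from 12 to 40 mm above its underside (grip here, any direction), then shoulders, head and hat narrower than 40 mm. The point is on its axis, 35 mm above its underside; z up along the axis, -x is where the face looks.
- doll_yellow_mid (a point): Painted clay doll in a yellow robe (flat black hat and white trim), loose, 70 mm tall, about 0.13 kg, round in plan: foot 54 mm across up to 6 mm high, upright round body 46 mm across from 12 to 40 mm above its underside (grip here, any direction), then shoulders, head and hat narrower than 40 mm. The point is on its axis, 35 mm above its underside; z up along the axis, -x is where the face looks.
- stand_black_top (a point): Display stand: low round disc of pale wood 80 mm across, 14 mm high in all, with a flat black top 74 mm across; fixed to the table. The point is the centre of its flat top, 14 mm above the table (table at z = 0); z up.
- stand_red_top (a point): Display stand: low round disc of pale wood 80 mm across, 14 mm high in all, with a flat red top 74 mm across; fixed to the table. The point is the centre of its flat top, 14 mm above the table (table at z = 0); z up.
- stand_blue_top (a point): Display stand: low round disc of pale wood 80 mm across, 14 mm high in all, with a flat blue top 74 mm across; fixed to the table. The point is the centre of its flat top, 14 mm above the table (table at z = 0); z up.
- stand_yellow_top (a point): Display stand: low round disc of pale wood 80 mm across, 14 mm high in all, with a flat yellow top 74 mm across; fixed to the table. The point is the centre of its flat top, 14 mm above the table (table at z = 0); z up.
- clay_doll_mid (a point): Unpainted tan clay doll, loose, same shape and size as the others (70 mm tall, 54 mm foot), standing in the middle of the work; not part of the job. The point is on its axis, 35 mm above its underside.
- paint_jar_mid (a point): Closed jar of green paint with a green lid, loose, 55 mm across, 50 mm tall; not part of the job. The point is on its axis, 25 mm above its underside.

How it is judged:
By the outcome, as a careful person would: the job done as asked, in the order asked, and still so for the second after the job is handed in, with the robot touching nothing.
It also fails if it takes over 96 s, if anything falls off the work surface, if the arm or the gripper's body presses on something with over 40 N, if the wrist force passes 120 N, or if a joint passes its speed limit or range.

## Working session

There is one attempt and no reset: what is moved stays moved. The work goes in short steps, each a Python script; the robot and the scene stay as the last script left them, time stands still between calls to the robot, and variables do not carry over. Pictures are saved under pics/ and viewed, and the job is handed in when it is done.

```bash
ls; mkdir -p pics
python3 - <<'E'
from plant import env
import cv2,numpy as np
s=env.sense();print(s)
for n in("top","side","wrist"):
    c=env.capture(n)
    cv2.imwrite(f"pics/{n}0.png",c["pixels"][:,:,::-1])
    np.savez(f"pics/{n}0.npz",**{k:v for k,v in c.items()})
    print(n,[ (k,np.array(v).tolist()) for k,v in c.items() if k not in("pixels","z_map")], (c["z_map"]>0).mean())
E
```

```text
pics
{'t': 0.0, 'joint_positions': array([ 1.10346332e+00,  5.28477703e-01,  1.43389997e+00, -3.64490101e-05,
        1.18137193e+00, -1.78479819e-01]), 'dq': array([-0.00075572,  0.00082194, -0.00102291, -0.00051786, -0.00071186,
        0.00071958]), 'joint_torque': array([ 7.99815771e-04, -4.40042567e+01, -1.76592135e+01,  6.32665493e-02,
        5.81449619e-02, -1.65108199e-04]), 'eef_pos': array([0.17766979, 0.59845588, 0.22156528]), 'tool_rot': array([ 1.43918068e-01,  9.89589019e-01, -1.02808134e-03, -3.26243664e-04]), 'contact_force': array([-0.02391557,  0.95696184, -0.1339197 ]), 'ft_torque': array([ 0.00208669,  0.01999969, -0.04483542]), 'opening': 0.08699835330933607}
top [('intrinsics', [[455.8731282240163, 0.0, 320.3180870880853], [0.0, 455.8731282240163, 203.96458872287658], [0.0, 0.0, 1.0]]), ('eye', [0.4571565377087905, -0.001808343085968753, 1.1129529185241565]), ('attitude', [-0.023905738180535596, 0.0284565977716168, 0.7109305897119793, -0.7022794560124093])] 0.9959609375
side [('intrinsics', [[411.5236635616404, 0.0, 308.79767898043013], [0.0, 411.5236635616404, 202.81491036546117], [0.0, 0.0, 1.0]]), ('eye', [0.35704158970451394, -0.6868181543574263, 0.7905454996127329]), ('attitude', [0.36567284083979357, -0.053361326452350054, -0.13025210816884536, 0.9200382223739251])] 0.99591796875
wrist [('intrinsics', [[359.57110264584395, 0.0, 316.4403962931665], [0.0, 359.57110264584395, 197.62638158224564], [0.0, 0.0, 1.0]]), ('T_tool_cam', [[0.00010209623832021413, 0.9700669839793482, 0.24283746862781866, 0.06784492810110856], [0.9999984810939174, -0.0005215623219576804, 0.0016630642200939868, -0.00040962045262937785], [0.00173993856614647, 0.2428369299879097, -0.9700655637882579, -0.16267503644121878], [0.0, 0.0, 0.0, 1.0]])] 0.99590625
```

View pics/top0.png

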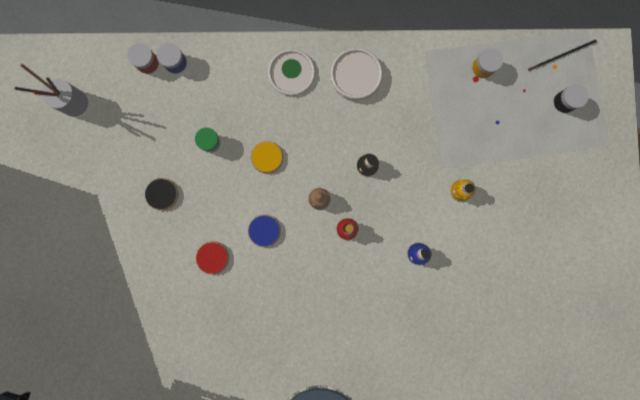

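View pics/side0.png

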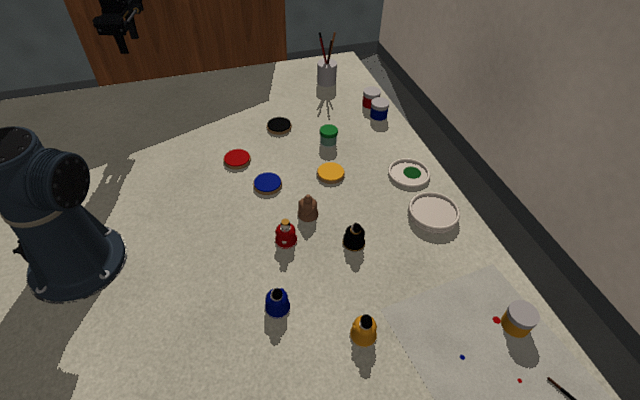

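View pics/wrist0.png

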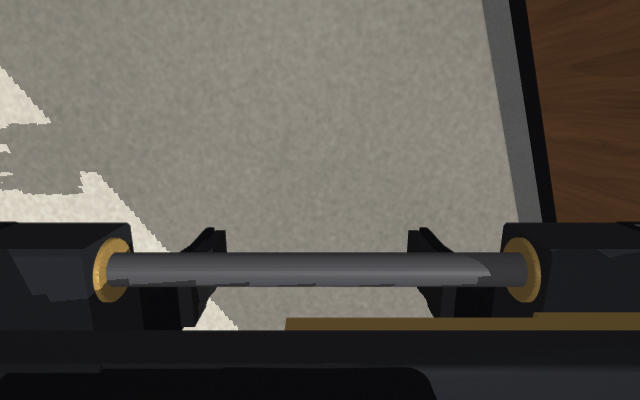

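```bash
cat > h.py <<'E'
import numpy as np,cv2
from scipy.spatial.transform import Rotation as R
from scipy.optimize import least_squares
def cam_pose(c,T=None):
    if T is not None: return T[:3,:3],T[:3,3]
    return R.from_quat(c["attitude"]).as_matrix(),np.array(c["eye"])
def cloud(c,T=None):
    M,e=cam_pose(c,T);K=c["intrinsics"];z=c["z_map"]
    v,u=np.mgrid[:z.shape[0],:z.shape[1]]
    d=np.stack([(u-K[0,2])/K[0,0]*z,-(v-K[1,2])/K[1,1]*z,-z],-1)
    return d@M.T+e
def ray(c,u,v,h,T=None):
    M,e=cam_pose(c,T);K=c["intrinsics"]
    d=M@np.array([(u-K[0,2])/K[0,0],-(v-K[1,2])/K[1,1],-1.])
    return e+d*(h-e[2])/d[2]
def masks(c):
    hsv=cv2.cvtColor(np.ascontiguousarray(c["pixels"]),cv2.COLOR_RGB2HSV);H,S,V=[hsv[...,i].astype(int) for i in range(3)]
    return dict(red=((H<6)|(H>172))&(S>150)&(V>60),blue=(H>108)&(H<130)&(S>130),yellow=(H>15)&(H<28)&(S>180)&(V>90),black=(V<60),green=(H>50)&(H<85)&(S>110))
E
python3 - <<'E'
from h import *
C={n:dict(np.load(f"pics/{n}0.npz")) for n in("top","side")}
for n,c in C.items():
    P=cloud(c); print(n,"table z med",np.median(P[...,2][(P[...,0]>.4)&(P[...,0]<.65)&(abs(P[...,1])<.35)]))
    m=masks(c)
    for k in m:
        nn,lab,st,ce=cv2.connectedComponentsWithStats(m[k].astype(np.uint8))
        for i in range(1,nn):
            if st[i,4]<60: continue
            p=P[lab==i];
            q=np.median(p,0)
            if not(.25<q[0]<.72 and abs(q[1])<.5):continue
            g=ray(c,*ce[i],.014)
            print(n,k,"px",ce[i].round(1),"area",st[i,4],"ray@14mm",g.round(4),"med",q.round(4),"zmax",p[:,2].max().round(4))
E
```

```text
top table z med 0.0014408849434981441
top red px [344.  227.9] area 160 ray@14mm [ 0.4801 -0.0657  0.014 ] med [ 0.4817 -0.0614  0.0453] zmax 0.0657
top red px [211.4 257.5] area 729 ray@14mm [0.4132 0.2527 0.014 ] med [0.4142 0.2519 0.0147] zmax 1.113
top blue px [263.6 230.5] area 665 ray@14mm [0.4764 0.1277 0.014 ] med [0.4755 0.127  0.0149] zmax 1.113
top blue px [415.7 252.6] area 154 ray@14mm [ 0.4187 -0.2369  0.014 ] med [ 0.4231 -0.2288  0.044 ] zmax 1.113
top yellow px [266.4 156.5] area 696 ray@14mm [0.6561 0.1205 0.014 ] med [0.6551 0.1209 0.0149] zmax 1.113
top yellow px [459.3 189.8] area 193 ray@14mm [ 0.5691 -0.3471  0.014 ] med [ 0.5657 -0.3378  0.0429] zmax 1.113
top black px [368.2 164.6] area 261 ray@14mm [ 0.6333 -0.1271  0.014 ] med [ 0.6285 -0.1243  0.0455] zmax 0.0735
top black px [160.3 193.7] area 680 ray@14mm [0.5682 0.3768 0.014 ] med [0.5677 0.3762 0.0145] zmax 1.113
top green px [206.  138.6] area 368 ray@14mm [0.702  0.2674 0.014 ] med [0.6937 0.2584 0.0505] zmax 0.0589
side table z med -6.912662792180058e-06
side red px [236.4 157.4] area 339 ray@14mm [
[... 692 characters left out ...]
.5673 0.3708 0.0138] zmax 0.7905
side black px [328.2 137.1] area 76 ray@14mm [0.6977 0.2663 0.014 ] med [0.6854 0.2408 0.0392] zmax 0.0482
side black px [313.7 213.2] area 62 ray@14mm [ 0.5656 -0.0212  0.014 ] med [ 0.5664 -0.0248  0.0183] zmax 0.0412
side black px [354. 238.] area 448 ray@14mm [ 0.6357 -0.1244  0.014 ] med [ 0.6285 -0.1392  0.0362] zmax 0.7905
side black px [277.2 304.7] area 425 ray@14mm [ 0.4177 -0.2477  0.014 ] med [ 0.4164 -0.2598  0.0334] zmax 0.7905
side black px [365.9 321.4] area 132 ray@14mm [ 0.583  -0.3348  0.014 ] med [ 0.568  -0.3584  0.0663] zmax 0.0715
side green px [328.4 131.1] area 194 ray@14mm [0.7078 0.2949 0.014 ] med [0.6923 0.2493 0.0493] zmax 0.0542
```

```bash
cat >> h.py <<'E'
def bodyfit(P,x0,r=.023,zlo=.014,zhi=.038,win=.04,zoff=0):
    p=P.reshape(-1,3);s=(np.hypot(p[:,0]-x0[0],p[:,1]-x0[1])<win)&(p[:,2]>zlo+zoff)&(p[:,2]<zhi+zoff)
    q=p[s]
    f=least_squares(lambda c:np.hypot(q[:,0]-c[0],q[:,1]-c[1])-r,x0[:2],loss="soft_l1",f_scale=.002)
    return f.x,len(q),np.median(abs(f.fun))
E
python3 - <<'E'
from h import *
C={n:dict(np.load(f"pics/{n}0.npz")) for n in("top","side")}
X=dict(red=(.48,-.07),blue=(.418,-.241),yellow=(.565,-.351),black=(.63,-.133),clay=(.553,-.005),jar=(.69,.255))
for k,x in X.items():
    for n in C:
        P=cloud(C[n]);f,N,e=bodyfit(P,x,.0275 if k=="jar" else .023)
        s=np.hypot(*(P[...,:2]-np.array(f)).transpose(2,0,1))<.03
        # apex
        s2=np.hypot(*(P[...,:2]-np.array(f)).transpose(2,0,1))<.012
        t=P[s2&(P[...,2]>.055)&(P[...,2]<.09)]
        print(k,n,f.round(4),N,e.round(4),"top pts",t.mean(0).round(4) if len(t) else None, t[:,2].max().round(4) if len(t) else 0)
E
```

```text
red top [ 0.4788 -0.0746] 24 0.0006 top pts [ 0.479  -0.0733  0.0683] 0.075
red side [ 0.4784 -0.0731] 118 0.0008 top pts [ 0.4783 -0.0761  0.0648] 0.0734
blue top [ 0.4176 -0.2442] 43 0.0007 top pts [ 0.4183 -0.2433  0.0644] 0.073
blue side [ 0.4174 -0.2436] 124 0.0004 top pts [ 0.4169 -0.2477  0.064 ] 0.0695
yellow top [ 0.5699 -0.3532] 62 0.0007 top pts [ 0.5691 -0.3513  0.067 ] 0.0754
yellow side [ 0.5698 -0.3526] 129 0.0003 top pts [ 0.5683 -0.3549  0.0662] 0.0715
black top [ 0.6348 -0.1258] 39 0.0007 top pts [ 0.6342 -0.1254  0.0648] 0.0735
black side [ 0.6343 -0.1246] 126 0.0007 top pts [ 0.6323 -0.1287  0.0638] 0.0711
clay top [ 0.5532 -0.0074] 24 0.0004 top pts [ 0.5534 -0.0062  0.0643] 0.0734
clay side [ 0.5527 -0.0054] 122 0.0007 top pts [ 0.5517 -0.0099  0.0629] 0.0713
jar top [0.6976 0.2606] 46 0.0005 top pts [0.6964 0.2572 0.056 ] 0.0561
jar side [0.695  0.2628] 103 0.0013 top pts None 0
```

```bash
cat >> h.py <<'E'
def quat(psi):
    # tool z down, tool y at world angle psi
    y=np.array([np.cos(psi),np.sin(psi),0]);z=np.array([0,0,-1.]);x=np.cross(y,z)
    return R.from_matrix(np.stack([x,y,z],1)).as_quat()
def wrist(env,name=None):
    s=env.sense();c=env.capture("wrist")
    A=np.eye(4);A[:3,:3]=R.from_quat(s["tool_rot"]).as_matrix();A[:3,3]=s["eef_pos"]
    T=A@np.array(c["T_tool_cam"])
    if name: cv2.imwrite(f"pics/{name}.png",c["pixels"][:,:,::-1]); np.savez(f"pics/{name}.npz",pixels=c["pixels"],z_map=c["z_map"],intrinsics=c["intrinsics"],T=T)
    return c,T
E
python3 - <<'E'
from h import *
from plant import env
q0=env.sense()["tool_rot"];y=R.from_quat(q0).as_matrix()[:,1];print("psi0",np.degrees(np.arctan2(y[1],y[0])))
pts=dict(blue=((.4176,-.244),(.476,.126)),red=((.4786,-.074),(.413,.251)),yellow=(( .57,-.353),(.656,.1185)),black=((.6345,-.125),(.568,.374)))
for k,(a,b) in pts.items():
    for d in range(0,181,15):
        r=[]
        for p in(a,b):
            j=env.solve_ik([*p,.02],quat(np.radians(d)));j2=env.solve_ik([*p,.16],quat(np.radians(d)))
            r.append(None if j is None or j2 is None else round(float(j[5]),2))
        print(k,d,r)
E
```

```text
psi0 73.45286125660118
blue 0 [-0.76, 0.03]
blue 15 [-1.02, -0.23]
blue 30 [-1.28, -0.49]
blue 45 [-1.55, -0.75]
blue 60 [-1.81, -1.02]
blue 75 [-2.07, -1.28]
blue 90 [-2.33, -1.54]
blue 105 [-2.59, -1.8]
blue 120 [-2.85, -2.06]
blue 135 [None, -2.32]
blue 150 [None, -2.59]
blue 165 [2.64, -2.85]
blue 180 [2.38, None]
red 0 [-0.38, 0.31]
red 15 [-0.65, 0.05]
red 30 [-0.91, -0.21]
red 45 [-1.17, -0.47]
red 60 [-1.43, -0.73]
red 75 [-1.69, -0.99]
red 90 [-1.96, -1.26]
red 105 [-2.22, -1.52]
red 120 [-2.48, -1.78]
red 135 [-2.74, -2.04]
red 150 [None, -2.3]
red 165 [None, -2.57]
red 180 [2.76, -2.83]
yellow 0 [-0.72, 0.01]
yellow 15 [-0.98, -0.25]
yellow 30 [-1.24, -0.51]
yellow 45 [-1.51, -0.77]
yellow 60 [-1.77, -1.04]
yellow 75 [-2.03, -1.3]
yellow 90 [-2.29, -1.56]
yellow 105 [-2.55, -1.82]
yellow 120 [-2.82, -2.08]
yellow 135 [None, -2.34]
yellow 150 [None, -2.61]
yellow 165 [2.68, None]
yellow 180 [2.42, None]
black 0 [-0.37, 0.42]
black 15 [-0.63, 0.16]
black 30 [-0.89, -0.11]
black 45 [-1.15, -0.37]
black 60 [-1.41, -0.63]
black 75 [-1.68, -0.89]
black 90 [-1.94, -1.15]
black 105 [-2.2, -1.41]
black 120 [-2.46, -1.68]
black 135 [-2.72, -1.94]
black 150 [None, -2.2]
black 165 [None, -2.46]
black 180 [2.77, -2.72]
```

Run:
```python
from h import *
from plant import env
env.reach([.53,.205,.40],quat(0.0))
env.dwell(.3)
c,T=wrist(env,"ws");s=env.sense();print(s["t"],s["eef_pos"])
P=cloud(c,T)
for k,m in masks(c).items():
    m[215:]=False
    nn,lab,st,ce=cv2.connectedComponentsWithStats(m.astype(np.uint8))
    for i in range(1,nn):
        if st[i,4]<200: continue
        print(k,ce[i].round(1),st[i,:],ray(c,*ce[i],.014,T).round(4),np.median(P[lab==i],0).round(4))
```

```text
2.5083 [0.52984903 0.20538459 0.39987602]
red [239.2 119.2] [ 215   94   50   51 1980] [0.4121 0.2537 0.014 ] [0.4123 0.254  0.0147]
blue [562.3  53.9] [551  31  29  42 618] [0.8783 0.3454 0.014 ] [0.873  0.3435 0.019 ]
blue [283.5 197.8] [ 261  178   46   37 1432] [0.4756 0.1329 0.014 ] [0.4759 0.1327 0.0148]
yellow [397.4 200.2] [ 374  183   47   32 1261] [0.6551 0.1291 0.014 ] [0.6549 0.1283 0.0145]
black [344.8  29. ] [ 319    1   53   57 2364] [0.5671 0.3778 0.014 ] [0.5669 0.3778 0.0142]
black [575.4   9.6] [559   0  42  21 587] [0.8867 0.403  0.014 ] [0.8779 0.3997 0.0231]
black [623.4 135.1] [ 592    0   48  215 5753] [0.9894 0.231  0.014 ] [ 1.6251  0.1423 -0.7504]
black [564.9  54.3] [551  30  36  43 834] [0.882  0.3448 0.014 ] [0.8729 0.3421 0.0238]
green [434.7 115.7] [ 415   97   41   39 1260] [0.7032 0.2591 0.014 ] [0.6915 0.2596 0.0503]
```

View pics/ws.png

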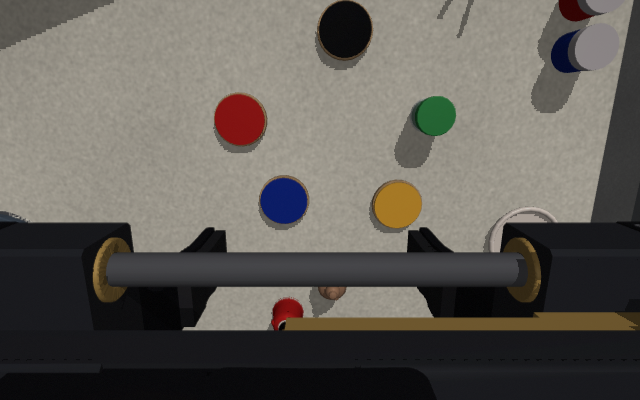

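Run:
```python
from h import *
c=dict(np.load("pics/ws.npz"));T=c["T"];P=cloud(c,T)
for k,m in masks(c).items():
    if k in("black","green"):continue
    nn,lab,st,ce=cv2.connectedComponentsWithStats(m[:235].astype(np.uint8))
    for i in range(1,nn):
        if st[i,4]<1000: continue
        print(k,ce[i].round(1),st[i,:],ray(c,*ce[i],.014,T).round(4))
```

```text
red [239.2 119.2] [ 215   94   50   51 1980] [0.4121 0.2537 0.014 ]
blue [283.5 200.4] [ 261  178   46   46 1645] [0.4755 0.1287 0.014 ]
yellow [397.2 204.8] [ 374  183   47   45 1651] [0.6551 0.1216 0.014 ]
```

```bash
cat >> h.py <<'E'
DOLL=dict(blue=(.4175,-.2439),red=(.4786,-.0738),yellow=(.5698,-.3529),black=(.6345,-.1252))
STAND=dict(red=(.4127,.2524),blue=(.476,.1274),yellow=(.6557,.1202),black=(.5677,.3762))
def xdir(psi): return R.from_quat(quat(psi)).as_matrix()[:,0]
def measure_doll(c,T,x0,base=0.):
    P=cloud(c,T).reshape(-1,3);d=np.hypot(*(P[:,:2]-np.array(x0)[:2]).T)
    b=P[(d<.035)&(P[:,2]>base+.012)&(P[:,2]<base+.08)]
    (cx,cy),r=cv2.minEnclosingCircle((b[:,:2]*1000).astype(np.float32))
    fit,N,e=bodyfit(P,x0,zoff=base)
    return np.array([cx,cy])/1000,r/1000,fit,N,e,b[:,2].max()
def measure_stand(c,T,k,x0,z=.014):
    m=masks(c)[k].copy(); P=cloud(c,T)
    m&=(np.hypot(P[...,0]-x0[0],P[...,1]-x0[1])<.05)&(abs(P[...,2]-z)<.012)
    cs,_=cv2.findContours(m.astype(np.uint8),cv2.RETR_EXTERNAL,cv2.CHAIN_APPROX_NONE)
    q=max(cs,key=cv2.contourArea)[:,0]
    g=np.array([ray(c,u,v,z,T)[:2] for u,v in q]);(cx,cy),r=cv2.minEnclosingCircle((g*1000).astype(np.float32))
    u,v=cv2.moments(m.astype(np.uint8),True)["m10"]/m.sum(),cv2.moments(m.astype(np.uint8),True)["m01"]/m.sum()
    return np.array([cx,cy])/1000,r/1000,ray(c,u,v,z,T)[:2]
E
python3 - <<'E'
from h import *
from plant import env
psi=0.;k="blue";d=np.array(DOLL[k]);h=d-.07*xdir(psi)[:2]
env.reach([*h,.18],quat(psi));env.dwell(.2)
c,T=wrist(env,"wd_blue");s=env.sense();print(s["t"],s["eef_pos"])
for o in measure_doll(c,T,d): print(np.round(o,4))
E
```

```text
4.825 [ 0.41796361 -0.31352119  0.18023644]
[ 0.4155 -0.2424]
0.0245
[ 0.4156 -0.2426]
66
0.0004
0.0702
```

View pics/wd_blue.png

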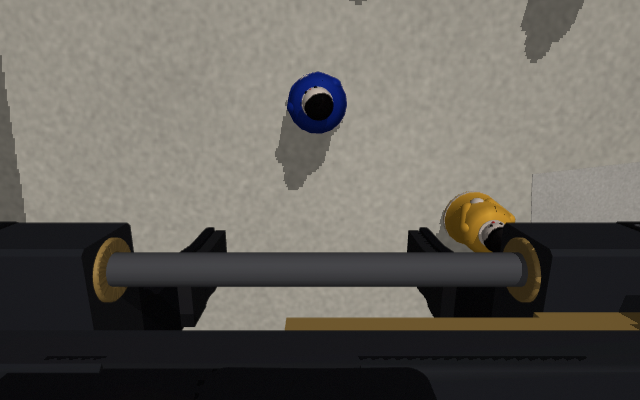

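```bash
cat >> h.py <<'E'
ZP=.012
def pick(env,xy,psi):
    env.movel([*xy,.14],quat(psi),rate=.2)
    hit=env.movel([*xy,ZP+.03],rate=.15,max_force=6)
    hit|=env.movel([*xy,ZP],rate=.06,max_force=4)
    s=env.sense();print("down",hit,s["eef_pos"].round(4),s["contact_force"].round(2))
    env.move_gripper(.054,f_grip=8)
    env.move_gripper(.03,f_grip=10);env.dwell(.1)
    s=env.sense();print("grip",round(s["opening"],4),s["contact_force"].round(2),"t",round(s["t"],2))
def lift(env,xy,z=.13):
    env.movel([*xy,.04],rate=.08);env.movel([*xy,z],rate=.2)
    s=env.sense();print("lifted",round(s["opening"],4),s["contact_force"].round(2),"t",round(s["t"],2))
E
python3 - <<'E'
from h import *
from plant import env
xy=np.array([.4162,-.243])
pick(env,xy,0.)
lift(env,xy)
c=env.capture("side");cv2.imwrite("pics/s1.png",c["pixels"][:,:,::-1])
wrist(env,"w1")
E
```

```text
down False [ 0.4161 -0.2428  0.0117] [ 0.5   0.37 -0.41]
grip 0.0455 [ 0.92 -0.07 -0.05] t 8.12
lifted 0.0453 [-0.22  0.16 -2.05] t 9.22
```

View pics/s1.png

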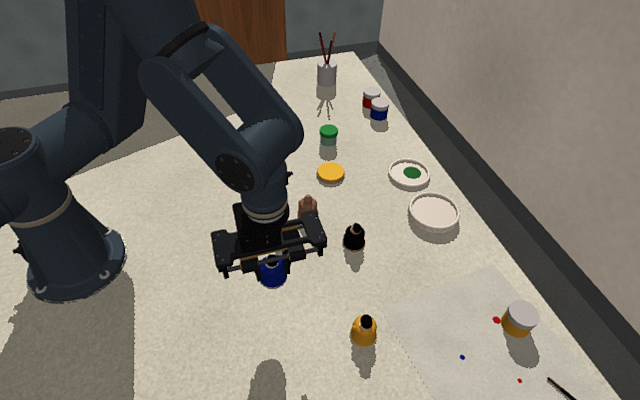

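View pics/w1.png

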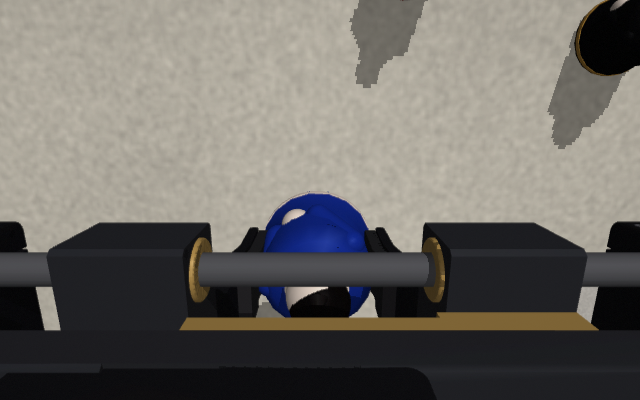

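```bash
cat >> h.py <<'E'
def held(c,T,env):
    s=env.sense();p=s["eef_pos"];P=cloud(c,T)
    f,N,e=bodyfit(P,p[:2],zlo=.014,zhi=.038,zoff=p[2]-ZP,win=.035)
    return (f-p[:2]),N,e
def look_stand(env,k,psi,z=.17,off=.09):
    x=np.array(STAND[k]);h=x-off*xdir(psi)[:2]
    env.movel([*h,z],quat(psi),rate=.25);env.dwell(.2)
    c,T=wrist(env,"wst_"+k)
    st=measure_stand(c,T,k,x);print("stand circ",st[0].round(4),"r",round(st[1],4),"cent",st[2].round(4),"prior",x)
    o=held(c,T,env);print("held off",o[0].round(4),o[1],o[2].round(4),"t",round(env.sense()["t"],2))
    return st,o
E
python3 - <<'E'
from h import *
from plant import env
look_stand(env,"blue",0.)
E
```

```text
stand circ [0.4755 0.1282] r 0.0369 cent [0.4755 0.1294] prior [0.476  0.1274]
held off [-0.0017  0.0002] 2350 0.0013 t 10.88
```

View pics/wst_blue.png

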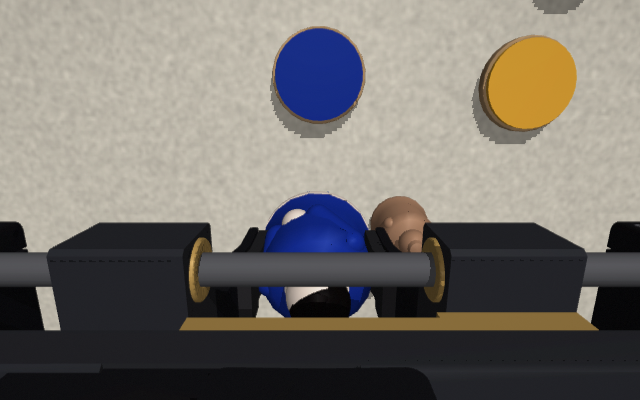

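```bash
cat >> h.py <<'E'
def place(env,xy,psi,zs=.014):
    env.movel([*xy,.15],quat(psi),rate=.2)
    env.movel([*xy,ZP+zs+.012],rate=.12)
    env.dwell(.1)
    hit=env.movel([*xy,ZP+zs-.002],rate=.02,max_force=2.5)
    s=env.sense();print("placed",hit,s["eef_pos"].round(4),s["contact_force"].round(2),"t",round(s["t"],2))
    env.move_gripper(.050);env.dwell(.1);env.move_gripper(.078)
    env.movel([*xy,.06],rate=.08);env.movel([*xy,.15],rate=.2)
    print("t",round(env.sense()["t"],2))
E
python3 - <<'E'
from h import *
from plant import env
place(env,(.4767,.1278),0.)
c=env.capture("top");cv2.imwrite("pics/t2.png",c["pixels"][:,:,::-1]);
E
```

```text
placed True [0.4766 0.1278 0.0258] [-0.03  0.08  3.96] t 13.28
t 15.74
```

View pics/t2.png

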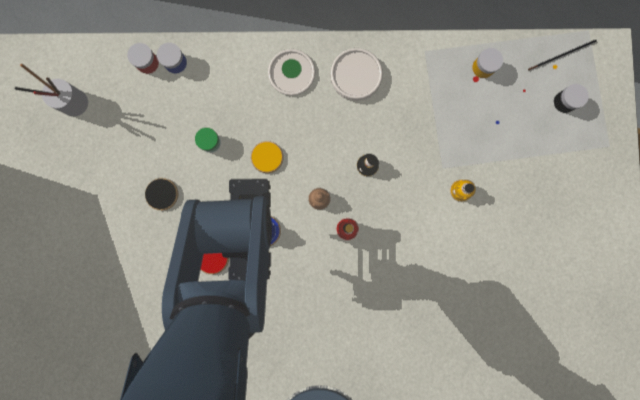

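```bash
cat >> h.py <<'E'
def look_doll(env,k,psi,off=.07):
    d=np.array(DOLL[k]);h=d-off*xdir(psi)[:2]
    env.move_gripper(.087)
    env.movel([*h,.18],quat(psi),rate=.25);env.dwell(.2)
    c,T=wrist(env,"wd_"+k)
    o=measure_doll(c,T,d);print("doll circ",o[0].round(4),"r",o[1].round(4),"fit",o[2].round(4),o[3],"h",o[5].round(4),"prior",d,"t",round(env.sense()["t"],2))
    return o
E
python3 - <<'E'
from h import *
from plant import env
look_doll(env,"yellow",0.)
for n in("top","side"):
    c=env.capture(n);cv2.imwrite(f"pics/{n}3.png",c["pixels"][:,:,::-1]);np.savez(f"pics/{n}3.npz",**c)
    P=cloud(c);f,N,e=bodyfit(P,(.4767,.1278),zoff=.014)
    print(n,"blue doll",f.round(4),N,e.round(4))
E
```

```text
Traceback (most recent call last):
  File "h.py", line 88, in look_doll
    o=measure_doll(c,T,d);print("doll circ",o[0].round(4),"r",o[1].round(4),"fit",o[2].round(4),o[3],"h",o[5].round(4),"prior",d,"t",round(env.sense()["t"],2))
                                                              ^^^^^^^^^^
AttributeError: 'float' object has no attribute 'round'
```

View pics/wd_yellow.png

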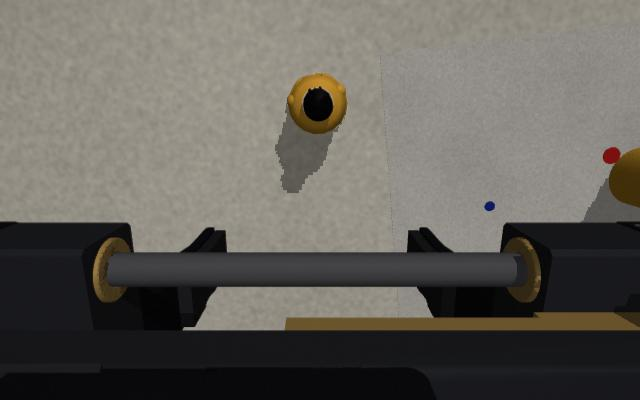

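Yellow doll stands upright at (318,103). Just a print bug; re-measure in place.

```bash
sed -i 's/o\[1\].round(4),"fit"/round(o[1],4),"fit"/' h.py
python3 - <<'E'
from h import *
from plant import env
look_doll(env,"yellow",0.)
for n in("top","side"):
    c=env.capture(n);cv2.imwrite(f"pics/{n}3.png",c["pixels"][:,:,::-1]);np.savez(f"pics/{n}3.npz",**c)
    P=cloud(c);f,N,e=bodyfit(P,(.4767,.1278),zoff=.014)
    print(n,"blue doll",f.round(4),N,e.round(4))
E
```

```text
doll circ [ 0.5682 -0.3514] r 0.0245 fit [ 0.5681 -0.3516] 61 h 0.0726 prior [ 0.5698 -0.3529] t 19.65
top blue doll [0.4762 0.1262] 27 0.0002
side blue doll [0.4751 0.1271] 112 0.0006
```

View pics/side3.png

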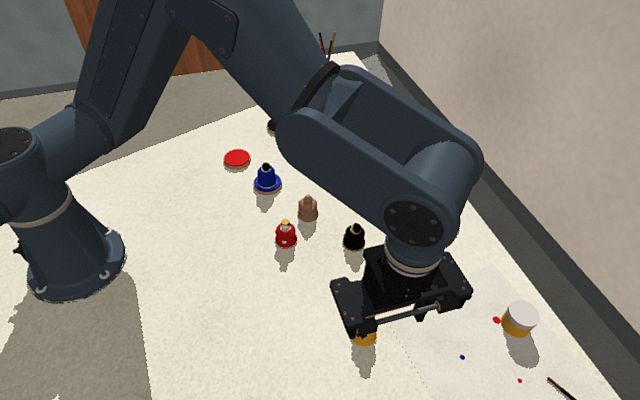

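Run:
```python
import cv2
a=cv2.imread("pics/side3.png")[145:205,230:300];b=cv2.imread("pics/top3.png")[200:260,230:300]
cv2.imwrite("pics/z3.png",cv2.hconcat([cv2.resize(a,None,fx=5.5,fy=5.5,interpolation=2),cv2.resize(b,None,fx=5.5,fy=5.5,interpolation=2)]))
```

```text
(no output)
```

View pics/z3.png

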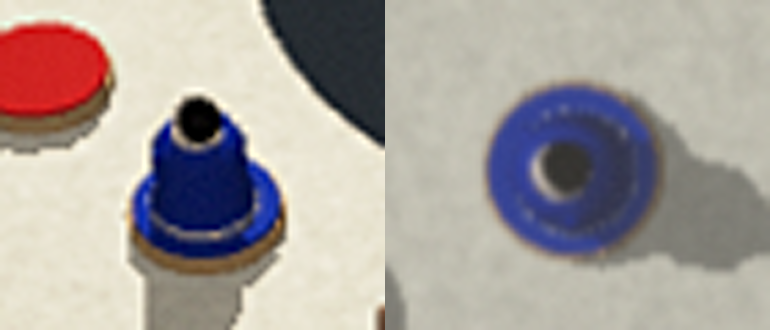

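Run:
```python
from h import *
from plant import env
xy=(.5697,-.352)
pick(env,xy,0.);lift(env,xy)
env.movel([.60,-.12,.17],rate=.25)
look_stand(env,"yellow",0.)
```

```text
down False [ 0.5696 -0.3519  0.0116] [0.09 0.32 0.17]
grip 0.0454 [ 0.09 -0.78  0.02] t 23.05
lifted 0.0455 [-0.47  0.58 -2.21] t 24.15
stand circ [0.6558 0.1212] r 0.0368 cent [0.6557 0.1223] prior [0.6557 0.1202]
held off [-0.0019 -0.    ] 2407 0.0014 t 26.29
```

View pics/wst_yellow.png

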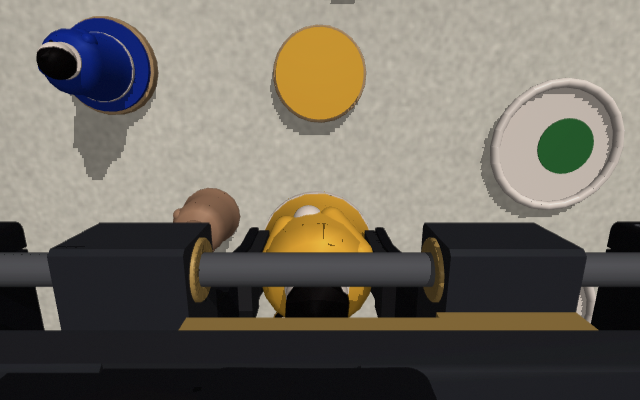

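Run:
```python
from h import *
from plant import env
place(env,(.6568,.1207),0.)
env.move_gripper(.087)
env.movel([.50,-.06,.2],quat(-np.pi/4),rate=.25)
look_doll(env,"red",-np.pi/4)
c=env.capture("top");cv2.imwrite("pics/t4.png",c["pixels"][:,:,::-1])
```

```text
placed True [0.6566 0.1207 0.0258] [-0.03 -1.29  5.01] t 28.68
t 31.17
doll circ [ 0.4771 -0.0745] r 0.0244 fit [ 0.4771 -0.0745] 73 h 0.0726 prior [ 0.4786 -0.0738] t 33.81
```

View pics/t4.png

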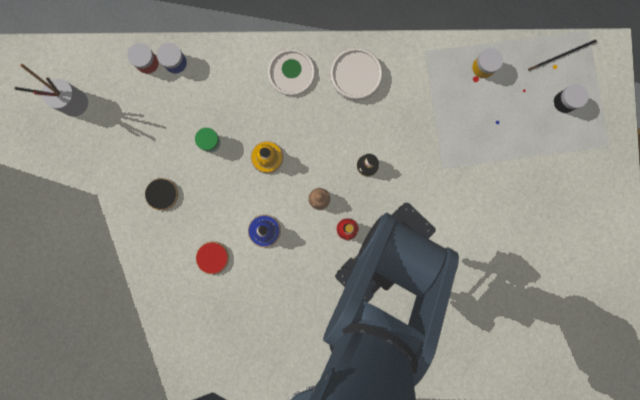

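View pics/wd_red.png

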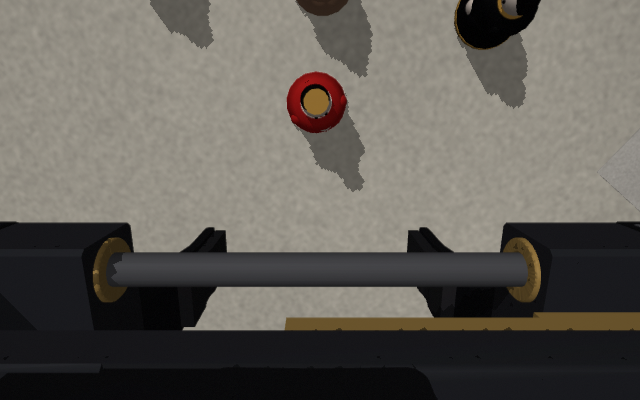

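Run:
```python
from h import *
from plant import env
xy=(.4785,-.0748);q=-np.pi/4
pick(env,xy,q);lift(env,xy,.15)
env.movel([.46,.02,.18],quat(0.),rate=.15)
look_stand(env,"red",0.)
```

```text
down False [ 0.4783 -0.0747  0.0116] [-0.42 -0.62  0.95]
grip 0.0459 [ 0.21  0.61 -0.99] t 37.15
lifted 0.0458 [ 0.07  0.7  -1.82] t 38.35
stand circ [0.4121 0.2534] r 0.0371 cent [0.4121 0.2545] prior [0.4127 0.2524]
held off [-0.0017  0.0024] 2209 0.0006 t 40.28
```

View pics/wst_red.png

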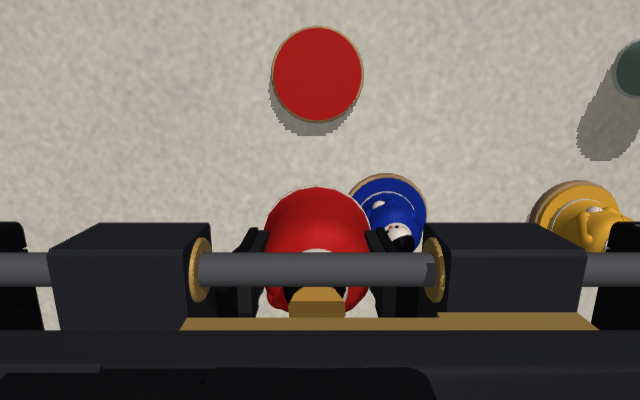

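Run:
```python
from h import *
from plant import env
place(env,(.4135,.2509),0.)
env.move_gripper(.087)
env.movel([.52,.0,.2],quat(0.),rate=.25)
look_doll(env,"black",0.)
for n in("top","side"):
    c=env.capture(n);cv2.imwrite(f"pics/{n}5.png",c["pixels"][:,:,::-1])
```

```text
placed True [0.4134 0.2509 0.0258] [ 0.17 -0.44  3.46] t 42.66
t 45.12
doll circ [ 0.6324 -0.1242] r 0.0244 fit [ 0.6324 -0.1241] 67 h 0.0712 prior [ 0.6345 -0.1252] t 48.41
```

View pics/top5.png

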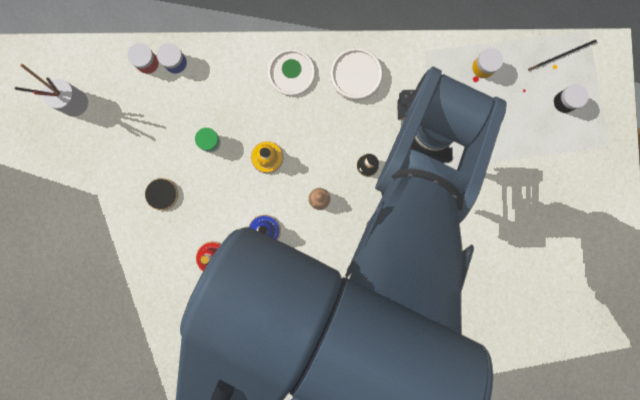

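View pics/wd_black.png

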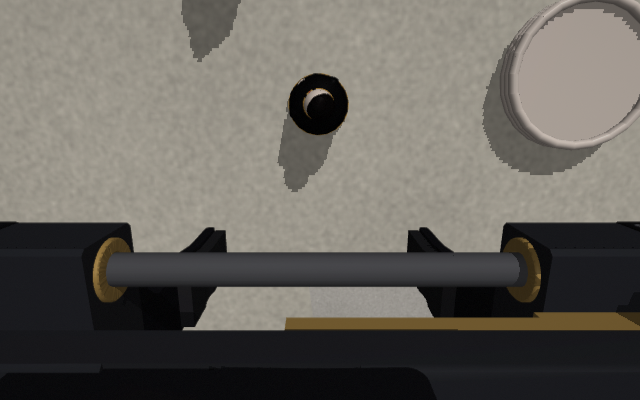

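View pics/side5.png

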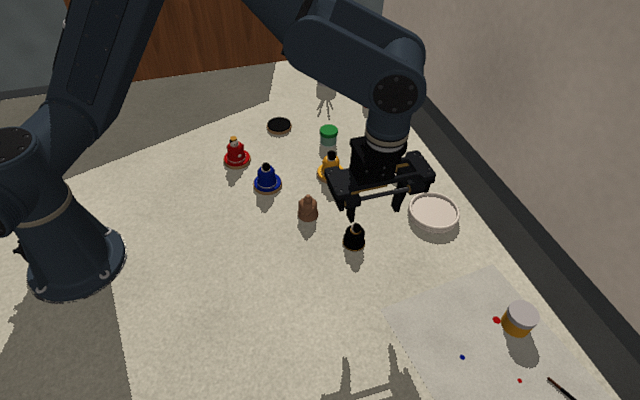

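Run:
```python
from h import *
from plant import env
xy=(.6342,-.1245)
pick(env,xy,0.);lift(env,xy)
env.movel([.58,.03,.19],quat(0.),rate=.22);env.dwell(.2)
c,T=wrist(env,"w6")
for k in("blue","yellow","red"):
    try:
        o=measure_doll(c,T,STAND[k],.014);print(k,"doll",o[0].round(4),round(o[1],4),o[2].round(4),o[3],o[5].round(4))
    except Exception as e:print(k,e)
look_stand(env,"black",0.)
```

```text
down False [ 0.6341 -0.1244  0.0116] [-0.01  0.04  1.2 ]
grip 0.0454 [ 1.13  0.64 -0.58] t 51.81
lifted 0.0455 [ 0.07  0.79 -1.79] t 52.91
blue doll [0.4744 0.1274] 0.0248 [0.4743 0.1269] 416 0.0851
yellow doll [0.6541 0.1208] 0.0247 [0.6543 0.1202] 277 0.0863
red zero-size array to reduction operation maximum which has no identity
stand circ [0.5674 0.3779] r 0.0368 cent [0.5674 0.379 ] prior [0.5677 0.3762]
held off [-0.0018  0.0003] 2321 0.0013 t 55.52
  return _methods._mean(a, axis=axis, dtype=dtype,
  ret = ret.dtype.type(ret / rcount)
```

View pics/w6.png

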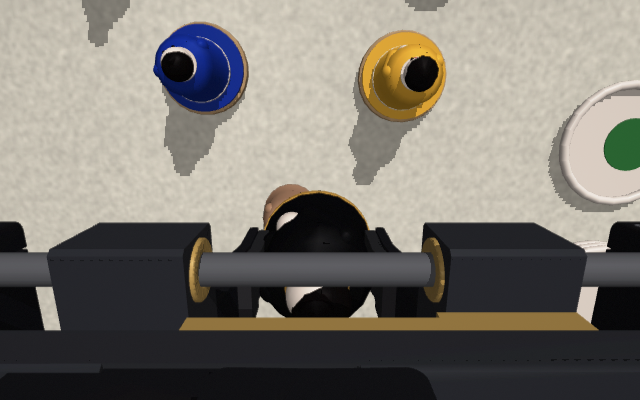

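View pics/wst_black.png

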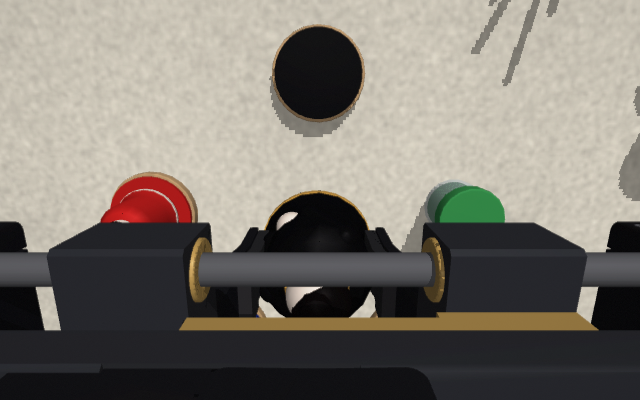

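Run:
```python
from h import *
from plant import env
place(env,(.5687,.3772),0.)
env.movel([.53,.205,.36],quat(0.),rate=.25);env.dwell(.3)
c,T=wrist(env,"w7")
for k in STAND:
    o=measure_doll(c,T,STAND[k],.014);print(k,"doll",o[0].round(4),round(o[1],4),o[2].round(4),o[3],o[5].round(4),"stand",STAND[k])
print(env.sense()["t"])
```

```text
placed True [0.5685 0.3771 0.0258] [-0.21  0.29  3.23] t 57.91
t 60.38
red doll [0.4119 0.2516] 0.0249 [0.4114 0.252 ] 130 0.0869 stand (0.4127, 0.2524)
blue doll [0.4743 0.1286] 0.0245 [0.474 0.127] 153 0.0848 stand (0.476, 0.1274)
yellow doll [0.6539 0.1214] 0.0244 [0.6544 0.1199] 191 0.0851 stand (0.6557, 0.1202)
black doll [0.5646 0.3754] 0.0244 [0.5658 0.3764] 135 0.0856 stand (0.5677, 0.3762)
61.9833
```

View pics/w7.png

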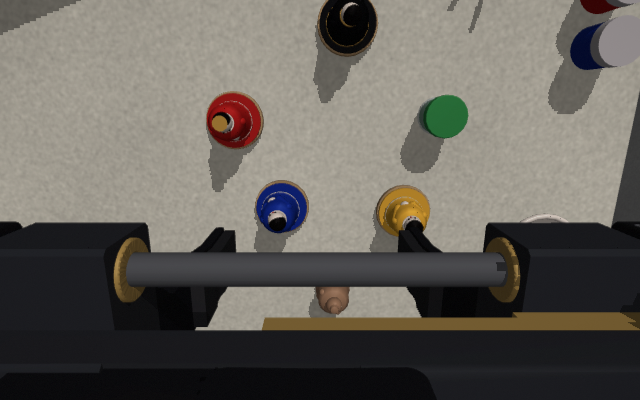

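Run:
```python
from h import *
from plant import env
env.reach([.45,-.4,.35],quat(0.));env.dwell(.3)
a=env.capture("top");b=env.capture("side");P=cloud(a);P2=cloud(b)
for k,x in {**STAND,"clay":(.553,-.0065)}.items():
    z=0 if k=="clay" else .014
    f=bodyfit(P,x,zoff=z);g=bodyfit(P2,x,zoff=z);print(k,"top",f[0].round(4),"side",g[0].round(4))
j=bodyfit(P,(.6963,.2617),.0275);print("jar",j[0].round(4))
A=cv2.resize(a["pixels"][110:290,120:400],None,fx=2.8,fy=2.8,interpolation=2);cv2.imwrite("pics/t8.png",A[:,:,::-1])
cv2.imwrite("pics/s8.png",cv2.resize(b["pixels"][100:260,190:410],None,fx=3,fy=3)[:,:,::-1]);print(env.sense()["t"])
```

```text
red top [0.4138 0.2517] side [0.412  0.2529]
blue top [0.4764 0.1264] side [0.4757 0.1266]
yellow top [0.6564 0.1187] side [0.6557 0.1202]
black top [0.5687 0.3758] side [0.5659 0.3778]
clay top [ 0.5533 -0.0072] side [ 0.553  -0.0065]
jar [0.6974 0.2603]
64.5667
  return _methods._mean(a, axis=axis, dtype=dtype,
  ret = ret.dtype.type(ret / rcount)
```

View pics/t8.png

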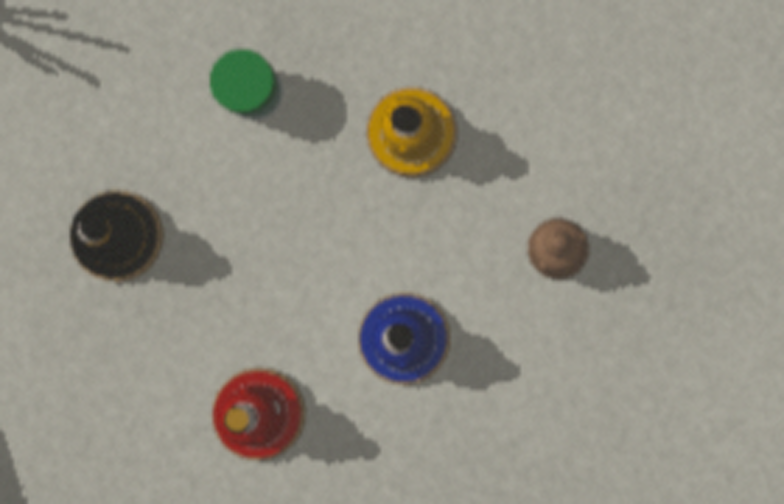

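View pics/s8.png

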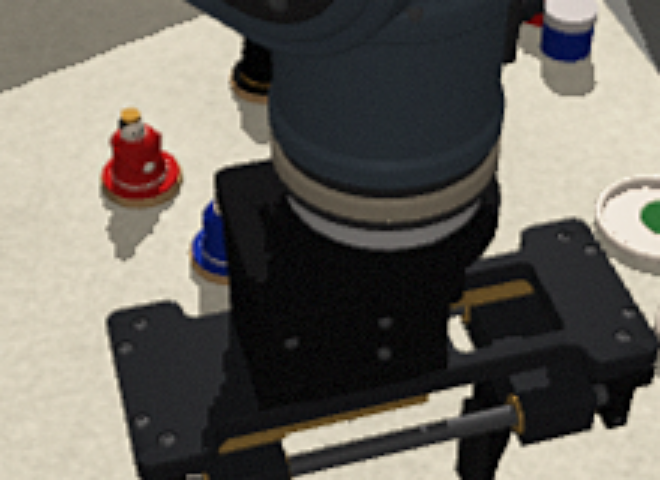

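The top view shows all four dolls upright in the middle of their stands: black (115,235), red (258,415), blue (404,338), yellow (411,132). The clay doll (558,248) and the jar (243,81) have not moved. I'm handing in.

```bash
python3 -c "
from plant import env
env.hand_in()"
```

```text
the job is handed in; nothing more can be done
```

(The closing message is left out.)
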